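# Flip the marker flap of the picture's tray

## Task

The framed picture has just been put in its tray, but the hinged marker flap on the front of that tray still lies forward with its bar face up. With your fingertips, gently push that flap up from below and right over its hinge, without pinching it, so that it lies flat over the tray showing the ring, like the flap of the tray with the wood strips. Leave the other two flaps and everything else on the table where they are.

Things in the scene. Friction and masses are not known exactly. Their poses are not given: they have to be found in the camera images.
- tray_picture: grey open tray 150 x 140 x 45 mm high, walls 5 mm, fixed to the table, holding the small framed picture. Origin: at table height, midway between its sides; own x points away from the robot, y left. Spans own x -20 to 130. Hinge line: along own y at own x = -50, z = 100 mm, between steel posts (16 x 6 mm, 110 high, at own y = +-42 mm; foot plate 6 mm, own x -59 to -25)
- flap_picture (a joint): angle of the picture tray's marker flap. 0 = flat, reaching forward (own -x of the tray), bar face up, nothing under it; grows as its free edge rises over the hinge; pi/2 = upright; pi = flat over the tray, ring face up. Stops at 0 and pi. No spring or latch, slightly damped: past upright it falls over by itself in about 2 s; short of upright it falls back
- edge_picture (a point): middle of the free edge, mid-thickness, of the flap on the picture tray; moves with it. Flap: aluminium plate, 5 mm thick, 64 mm wide, free edge 85 mm from the hinge line, mid-plane through the hinge line, about 70 g; black raised bar on one face, ring on the other
- tray_offcuts: grey open tray 150 x 140 x 45 mm high, walls 5 mm, fixed to the table, holding a bundle of wood strips, its flap already over. Origin: at table height, midway between its sides; own x points away from the robot, y left. Spans own x -20 to 130. Hinge line: along own y at own x = -50, z = 100 mm, between steel posts (16 x 6 mm, 110 high, at own y = +-42 mm; foot plate 6 mm, own x -59 to -25)
- flap_offcuts (a joint): angle of the offcuts tray's marker flap. 0 = flat, reaching forward (own -x of the tray), bar face up, nothing under it; grows as its free edge rises over the hinge; pi/2 = upright; pi = flat over the tray, ring face up. Stops at 0 and pi. No spring or latch, slightly damped: past upright it falls over by itself in about 2 s; short of upright it falls back
- edge_offcuts (a point): middle of the free edge, mid-thickness, of the flap on the offcuts tray; moves with it. Flap: aluminium plate, 5 mm thick, 64 mm wide, free edge 85 mm from the hinge line, mid-plane through the hinge line, about 70 g; black raised bar on one face, ring on the other
- tray_empty: grey open tray 150 x 140 x 45 mm high, walls 5 mm, fixed to the table, with nothing in it. Origin: at table height, midway between its sides; own x points away from the robot, y left. Spans own x -20 to 130. Hinge line: along own y at own x = -50, z = 100 mm, between steel posts (16 x 6 mm, 110 high, at own y = +-42 mm; foot plate 6 mm, own x -59 to -25)
- flap_empty (a joint): angle of the empty tray's marker flap. 0 = flat, reaching forward (own -x of the tray), bar face up, nothing under it; grows as its free edge rises over the hinge; pi/2 = upright; pi = flat over the tray, ring face up. Stops at 0 and pi. No spring or latch, slightly damped: past upright it falls over by itself in about 2 s; short of upright it falls back
- edge_empty (a point): middle of the free edge, mid-thickness, of the flap on the empty tray; moves with it. Flap: aluminium plate, 5 mm thick, 64 mm wide, free edge 85 mm from the hinge line, mid-plane through the hinge line, about 70 g; black raised bar on one face, ring on the other
- picture_mid (a point): centre of the framed picture (dark wood frame 112 x 100 x 16 mm, loose), lying flat in its tray
- offcuts: bundle of pale wood strips 100 x 62 x 28 mm, loose in its tray; origin under its centre
- weight: small brass weight with a knob, 38 mm across, 44 mm high, loose, standing between the trays; origin under its centre
- paste: small jar 38 mm across, 55 mm high, loose, standing between the trays; origin under its centre
- tape: cardboard ring (empty tape core) 90 mm across, 25 mm high, lying loose on the table; origin under its centre
- driver: screwdriver lying loose on the table, in front of the trays; origin on it, at table height
- sander: cork sanding block 90 x 50 x 28 mm, loose; origin under its centre

How it is judged:
By the outcome, as a careful person would: the job done as asked, in the order asked, and still so for the second after the job is handed in, with the robot touching nothing.
It also fails if it takes over 45 s, if anything falls off the work surface, if the arm or the gripper's body presses on something with over 40 N, if the wrist force passes 120 N, or if a joint passes its speed limit or range.

## Robot

A 6-joint arm with a two-finger parallel gripper is mounted at the origin on the work surface. World frame = base frame: x ahead of the robot, y to its left, z up, the work surface at z = 0. Lengths are in m, angles in rad, forces in N, time in s.
With the tool pointing down it reaches from about 0.35 to 0.975 m from the base axis. Payload 4.9 kg.
Tool frame: the origin (TCP) lies between the finger pads; the fingertips stand 19 mm ahead of it and the grasp point (between the pads) is the TCP; z points along the fingers, y is the line along which they close (so a half turn about z gives the same grasp; the last joint's range is limited). The gripper opens to 85 mm and grips with 20 to 120 N. Pads are 22 mm wide; open, the fingers measure 114 mm over their backs; the gripper's body (76 mm by 85 mm) begins 54 mm behind the grasp point. The pads swing forward as they close: fully open they stand 13 mm farther back than shut.
Start: joints at [1.079, 0.053, 1.613, -0, 1.476, -0.119], TCP at [0.228, 0.582, 0.25] pointing down, gripper open.
Joint ranges: [-3.01, 3.01], [-1.01, 2.22], [0.06, 2.58], [-1.02, 4.17], [0.09, 2.62], [-3.14, 3.14]. Speed limits (rad/s): [2.57, 2.57, 3.14, 3.14, 3.14, 3.14].

## Interface

Orientations are given as a rotation vector (axis times angle).
In Python, from station import ctrl gives the robot as it stands. The module is installed in compiled form; this text tells all that it offers.
- The arm moves only by the tool servo_tool, never from a script. Its argument "increments" is a list that holds one entry, the list of rows, each a list of 5 numbers: the finger opening in cm, from 0 to 8.54, then the shift along the tool's x, y, z in cm, then the turn about the tool's z in degrees. A call has 1 to 5 rows; each row is the pose to reach, as a shift and turn from the pose commanded when the call began, along the tool's axes at that moment; what a row does not reach only later rows make up. A row lasts 1/10 s, in which the tool goes at most 50 mm and 8.59 degrees, less where a joint would pass 70% of its speed; a pose out of reach is approached as far as the arm can. A call with a gripper value outside its range is refused whole. The fingers move at their own pace and stop on an object; "newtons" is the grip in N (left out, the last holds). Time passes only in rows, so rows that repeat a pose let the fingers close. It gives the time, the measured TCP pose, the force, the opening and the grip force at its end, in the units of the state.
- ctrl.get_obs(): the state, without advancing time (a new reading comes with each control period).
- ctrl.get_image(name): name is "scene" or "side" or "wrist"; returns a dict with "img" (480x640x3 uint8, red, green, blue), "fx", "fy", "cx", "cy" (pixels), "k1" (the pictures are not rectified: a ray, as slopes to the right and down, at radius r is drawn at 1 + k1 r^2 times it, then the intrinsics apply), "rvec" (rotation vector, rad) and "tvec" (3), from world to camera coordinates, as OpenCV has them; the wrist camera has in their place "mount" (4x4, takes a point from camera to tool coordinates, whose origin is the TCP and whose axes are the flange's). Camera axes: x right, y down, z forward; pixel columns grow to the right and rows downward; lengths in m; the calibration is good to about 2 mm. A picture is of the moment at which its call begins: read the wrist's pose just before it. There is no depth.
- ctrl.finish_job(): hands the job in; it is judged then, once.
The state is a dict: "t": time; "q": joint angles; "dq": joint speeds; "effort": joint torques, N m; "tool_pos": TCP position; "tool_rot": TCP orientation; "contact_force": force on the tool from outside, world axes, zero at the start; "wrist_torque": the same for the moment, N m; "opening": finger opening in m; "grip_force": force on a finger pad.
Only numpy, scipy, OpenCV 4.12 (cv2) and the standard library are available. Lean on these libraries where they do the work, as an engineer would, in place of code of your own. Each camera call takes 0.05 s, during which the arm holds its last target. There are 200 camera calls.

## Working session

There is one attempt and no reset: what is moved stays moved. The work goes in short steps, Python scripts to look and compute and a tool call to move; the robot and the scene stay as the last step left them, time stands still between calls to the robot, and variables do not carry over. Pictures are saved under pics/ and viewed, at most 10 in all, crops included, and the job is handed in when it is done.

Besides the shell and the picture viewer there is one more tool, called after "Request:" as name(argument=value, ...) on one line, values as JSON. servo_tool: Moves the arm, as the interface text tells. Its arguments: {"type":"object","properties":{"increments":{"type":"array"},"newtons":{"type":"number"}},"required":["increments"]}

```bash
mkdir -p pics; cat > h.py <<'E'
import numpy as np, cv2
from station import ctrl
from scipy.spatial.transform import Rotation as R
def shot(n,f):
    d=ctrl.get_image(n); cv2.imwrite(f'pics/{f}.png',d['img'][:,:,::-1]); np.save(f'pics/{f}.npy',d,allow_pickle=True); return d
def load(f): return np.load(f'pics/{f}.npy',allow_pickle=True).item()
def ray(d,u,v):
    x,y=(u-d['cx'])/d['fx'],(v-d['cy'])/d['fy']
    a,b=x,y
    for _ in range(30):
        s=1+d['k1']*(a*a+b*b); a,b=x/s,y/s
    M=R.from_rotvec(np.ravel(d['rvec'])).as_matrix(); t=np.ravel(d['tvec'])
    return -M.T@t, M.T@np.array([a,b,1])
def onz(d,u,v,z):
    o,r=ray(d,u,v); return o+r*(z-o[2])/r[2]
def proj(d,P):
    M=R.from_rotvec(np.ravel(d['rvec'])).as_matrix(); p=M@np.asarray(P,float)+np.ravel(d['tvec'])
    a,b=p[:2]/p[2]; s=1+d['k1']*(a*a+b*b); return d['fx']*a*s+d['cx'],d['fy']*b*s+d['cy']
E
python3 - <<'E'
from h import *
for n in('scene','side'):
    d=shot(n,n+'0'); print(n,ray(d,320,240))
o=ctrl.get_obs(); print(o['t'],o['tool_pos'],R.from_rotvec(o['tool_rot']).as_matrix().round(3))
E
```

```text
scene (array([1.13168266, 0.29920115, 0.68135482]), array([-0.67450988, -0.30307261, -0.67377413]))
side (array([ 0.41967542, -0.67005563,  0.63208584]), array([ 0.1637654 ,  0.77660721, -0.60846492]))
0.1 [0.22737943 0.58159611 0.24915838] [[-0.931  0.364 -0.001]
 [ 0.364  0.931 -0.002]
 [ 0.    -0.002 -1.   ]]
```

View pics/scene0.png

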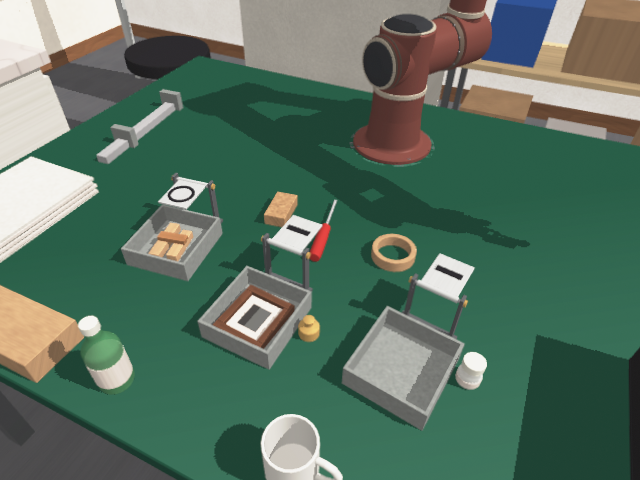

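View pics/side0.png

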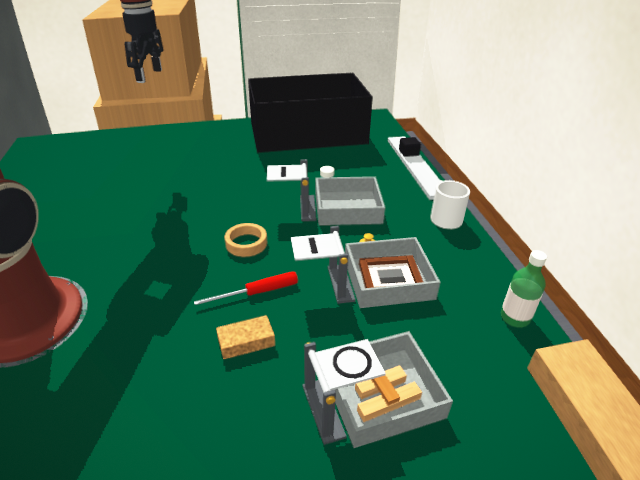

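The picture's tray is the middle one: its flap is at about (297,233) in scene and (317,246) in side. The sander and screwdriver lie in front of it, with the driver handle near (320,242) in scene.

```bash
python3 - <<'E'
from h import *
for f,c in(('scene0',(297,230)),('side0',(330,246))):
    d=load(f); im=d['img'].astype(int)
    m=((im.min(2)>165)&(im.max(2)-im.min(2)<25)).astype('uint8')
    n,l,s,ce=cv2.connectedComponentsWithStats(m)
    k=min(range(1,n),key=lambda i:np.hypot(*(ce[i]-c)) if s[i,4]>80 else 1e9)
    mm=cv2.morphologyEx((l==k).astype('uint8'),cv2.MORPH_CLOSE,np.ones((9,9)))
    ct=max(cv2.findContours(mm,0,2)[0],key=cv2.contourArea)
    h=cv2.convexHull(ct); ap=cv2.approxPolyDP(h,4,True)[:,0]
    print(f,s[k],ce[k]);
    W=np.array([onz(d,*p,.1025)[:2] for p in ap]); print(ap.tolist(),W.round(4).tolist())
    Wh=np.array([onz(d,*p,.1025)[:2] for p in h[:,0]],np.float32)
    print(cv2.minAreaRect(Wh*1000))
    # driver, sander
    r=((im[:,:,0]>150)&(im[:,:,1]<60)&(im[:,:,2]<60)).astype('uint8')
    n,l,s,ce=cv2.connectedComponentsWithStats(r); k=1+np.argmax(s[1:,4]); x,y,w,hh=s[k,:4]
    print('red',s[k]); q=np.argwhere(l==k)[:,::-1]
    print(cv2.minAreaRect(np.array([onz(d,*p,.012)[:2]*1000 for p in q],np.float32)))
d=load('scene0'); e=load('side0')
print('tray rim scene',[onz(d,u,v,.045)[:2].round(3).tolist() for u,v in((249,270),(202,319),(261,361),(311,302))])
print('sander',[onz(e,u,v,.028)[:2].round(3).tolist() for u,v in((217,331),(272,319),(274,337),(221,355))], 'drv tip',onz(e,196,303,.01))
E
```

```text
scene0 [267 215  55  38 999] [295.38138138 234.13613614]
[[293, 215], [321, 224], [301, 252], [267, 239]] [[0.51, -0.0391], [0.5104, 0.0213], [0.596, 0.0219], [0.5929, -0.0498]]
((553.7569580078125, -12.379035949707031), (72.08784484863281, 89.45700073242188), 88.02891540527344)
red [311 229  11  30  63]
((473.55767822265625, -5.676239013671875), (90.21558380126953, 19.139827728271484), 23.607219696044922)
side0 [ 291  231   53   29 1029] [316.96598639 245.90379009]
[[337, 232], [343, 253], [294, 257], [291, 237]] [[0.5988, 0.0246], [0.5952, -0.0389], [0.5073, -0.0344], [0.5107, 0.0245]]
((553.0130004882812, -6.58502197265625), (72.89163208007812, 89.77444458007812), 88.37112426757812)
red [246 272  51  22 572]
((467.7763366699219, 7.096364974975586), (102.36389923095703, 32.575679779052734), 10.17568302154541)
tray rim scene [[0.63, -0.071], [0.764, -0.082], [0.792, 0.05], [0.649, 0.068]]
sander [[0.361, -0.116], [0.456, -0.105], [0.455, -0.146], [0.366, -0.169]] drv tip [ 0.32285444 -0.02380386  0.01      ]
```

Request:
servo_tool(increments=[[[0,-3.2,-3.43,0,0],[0,-6.4,-6.86,0,0],[0,-9.6,-10.3,0,0],[0,-12.8,-13.7,0,0],[0,-16,-17.2,0,0]]], newtons=20)

```text
t: 0.6
tool_pos: [0.3141, 0.3618, 0.2497]
tool_rot: [-0.581, -3.087, 0.001]
contact_force: [1.2, 0.5, 0.6]
opening: 0.0123
grip_force: 0.0
```

Request:
servo_tool(increments=[[[0,-3.2,-3.43,0,0],[0,-6.4,-6.86,0,0],[0,-9.6,-10.3,0,0],[0,-12.8,-13.7,0,0],[0,-16,-17.2,0,0]]])

```text
t: 1.1
tool_pos: [0.4004, 0.1434, 0.25]
tool_rot: [0.582, 3.087, 0.0]
contact_force: [0.5, 0.1, 0.1]
opening: 0.0001
grip_force: 0.0
```

Request:
servo_tool(increments=[[[0,-3,-3.2,0,-6],[0,-6,-6.4,0,-12],[0,-9,-9.6,0,-17],[0,-11,-11.9,0,-17],[0,-11,-11.9,0,-17]]])

```text
t: 1.6
tool_pos: [0.4599, -0.0087, 0.2498]
tool_rot: [-0.127, -3.138, 0.001]
contact_force: [-1.1, -0.3, -0.7]
opening: 0.0
grip_force: 0.0
```

```bash
python3 - <<'E'
from h import *
o=ctrl.get_obs(); print(o['t'],o['tool_pos'],o['opening'],o['contact_force'],R.from_rotvec(o['tool_rot']).as_matrix().round(3))
d=ctrl.get_image('wrist'); cv2.imwrite('pics/w1.png',d['img'][:,:,::-1])
T=np.eye(4);T[:3,:3]=R.from_rotvec(o['tool_rot']).as_matrix();T[:3,3]=o['tool_pos']
C=np.linalg.inv(T@np.array(d['mount'])); d['rvec']=R.from_matrix(C[:3,:3]).as_rotvec(); d['tvec']=C[:3,3]
np.save('pics/w1.npy',d,allow_pickle=True)
E
```

```text
1.6 [ 0.45988234 -0.0086565   0.2497609 ] 1.734879832657257e-05 [-1.09165146 -0.34747883 -0.73436765] [[-0.997  0.081 -0.001]
 [ 0.081  0.997 -0.001]
 [ 0.001 -0.001 -1.   ]]
```

View pics/w1.png

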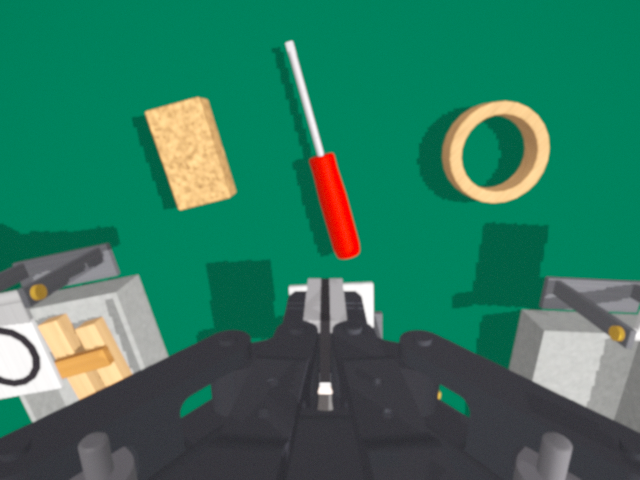

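The free edge of the flap shows at (288,285)–(374,282), partly behind the closed fingers. The driver's handle ends at (347,258).

```bash
python3 - <<'E'
from h import *
d=load('w1')
for p in((288,285),(374,282)): print(onz(d,*p,.1025))
E
```

```text
[ 0.50748801 -0.0399578   0.1025    ]
[0.51043562 0.02502019 0.1025    ]
```

Request:
servo_tool(increments=[[[0,0,0,4,-2],[0,0,0,8,-2],[0,0,0,12,-2],[0,0,0,15,-2],[0,0,0,15,-2]]])

```text
t: 2.15
tool_pos: [0.4551, -0.0039, 0.0951]
tool_rot: [-0.062, -3.13, -0.003]
contact_force: [-0.5, 0.0, 0.2]
opening: -0.0002
grip_force: 0.0
```

Request:
servo_tool(increments=[[[0,-1,0,0,0],[0,-2,0,0,0],[0,-2.6,0,0,0],[0,-2.8,0,0,0],[0,-2.8,0,0,0]]])

```text
t: 2.65
tool_pos: [0.4884, -0.007, 0.1013]
tool_rot: [0.065, 3.14, -0.0]
contact_force: [0.9, 1.3, 0.9]
opening: 0.0003
grip_force: 0.0
```

```bash
python3 - <<'E'
from h import *
d=shot('side','s2'); o=ctrl.get_obs(); print(o['tool_pos'],o['contact_force'],R.from_rotvec(o['tool_rot']).as_matrix().round(3))
cv2.imwrite('pics/s2c.png',cv2.resize(d['img'][170:290,240:400,::-1],None,fx=5,fy=5,interpolation=3))
E
```

```text
[ 0.48788908 -0.00697965  0.10087185] [ 0.26861699  0.86543942 -0.41675159] [[-0.999  0.041  0.001]
 [ 0.041  0.999 -0.   ]
 [-0.001 -0.    -1.   ]]
```

View pics/s2c.png

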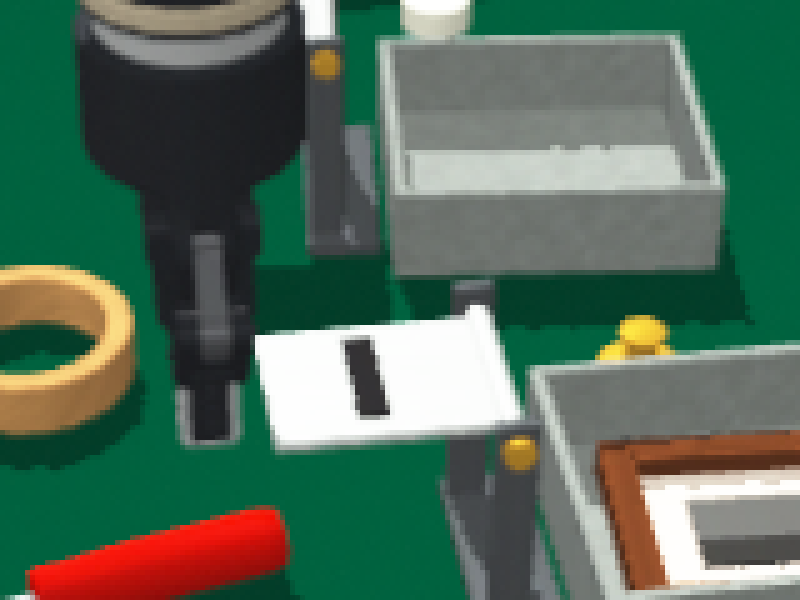

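Request:
servo_tool(increments=[[[0,-0.4,0,-0.5,0],[0,-0.8,0,-0.5,0],[0,-0.8,0,-0.5,0]]])

```text
t: 3.0
tool_pos: [0.4961, -0.0073, 0.1058]
tool_rot: [0.065, 3.14, -0.0]
contact_force: [-0.8, -0.6, -0.4]
opening: 0.0002
grip_force: 0.0
```

Request:
servo_tool(increments=[[[0,-0.2,0,0,0],[0,-0.2,0,0,0]]])

```text
t: 3.2
tool_pos: [0.4975, -0.0073, 0.1052]
tool_rot: [-0.065, -3.141, -0.0]
contact_force: [0.7, 0.0, 0.2]
opening: 0.0001
grip_force: 0.0
```

Request:
servo_tool(increments=[[[0,-0.1,0,0,0],[0,-0.1,0,0,0]]])

```text
t: 3.4
tool_pos: [0.4982, -0.0073, 0.1051]
tool_rot: [-0.065, -3.14, -0.0]
contact_force: [-0.4, -0.2, -0.5]
opening: 0.0003
grip_force: 0.4
```

Request:
servo_tool(increments=[[[0,-0.1,0,0,0],[0,-0.1,0,0,0]]])

```text
t: 3.6
tool_pos: [0.4983, -0.0073, 0.1049]
tool_rot: [-0.064, -3.137, -0.0]
contact_force: [-5.2, 0.3, 2.1]
opening: -0.0001
grip_force: 2.5
```

Request:
servo_tool(increments=[[[0,-0.05,0,-0.3,0],[0,-0.1,0,-0.7,0],[0,-0.15,0,-1.1,0],[0,-0.2,0,-1.5,0]]])

```text
t: 4.0
tool_pos: [0.4993, -0.0073, 0.1192]
tool_rot: [-0.064, -3.135, -0.0]
contact_force: [-7.1, 0.1, 0.8]
opening: -0.0
grip_force: 3.4
```

```bash
python3 - <<'E'
from h import *
d=shot('side','s3'); o=ctrl.get_obs(); print(o['tool_pos'],o['contact_force'])
cv2.imwrite('pics/s3c.png',cv2.resize(d['img'][170:290,240:400,::-1],None,fx=4,fy=4,interpolation=3))
E
```

```text
[ 0.49952582 -0.00736128  0.11995492] [-9.08418473 -0.36914874  0.69236579]
```

View pics/s3c.png

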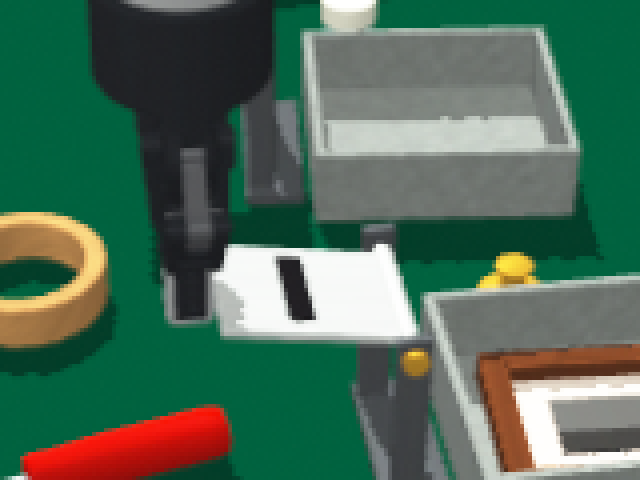

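The flap's free edge has risen by about 10° and sticks to the fingertips, at about (222,262) in the crop. I'll follow the arc.

Request:
servo_tool(increments=[[[0,-0.12,0,-0.6,0],[0,-0.3,0,-1.2,0],[0,-0.52,0,-1.8,0],[0,-0.8,0,-2.35,0],[0,-1.0,0,-2.75,0]]])

```text
t: 4.55
tool_pos: [0.5091, -0.0077, 0.1477]
tool_rot: [-0.064, -3.134, -0.0]
contact_force: [-11.9, 0.9, 5.7]
opening: -0.0001
grip_force: 5.6
```

Request:
servo_tool(increments=[[[0,-0.3,0,-0.6,0],[0,-0.75,0,-1.2,0],[0,-1.25,0,-1.75,0],[0,-1.8,0,-2.25,0],[0,-2.4,0,-2.65,0]]])

```text
t: 5.05
tool_pos: [0.5363, -0.0089, 0.1751]
tool_rot: [0.065, 3.139, -0.0]
contact_force: [-1.2, 0.2, 1.2]
opening: -0.0002
grip_force: 0.3
```

```bash
python3 - <<'E'
from h import *
d=shot('side','s4'); o=ctrl.get_obs(); print(o['tool_pos'],o['contact_force'])
cv2.imwrite('pics/s4c.png',cv2.resize(d['img'][150:290,240:400,::-1],None,fx=4,fy=4,interpolation=3))
E
```

```text
[ 0.53738371 -0.00909096  0.17578176] [-0.23915614 -0.80940726  0.41223152]
```

View pics/s4c.png

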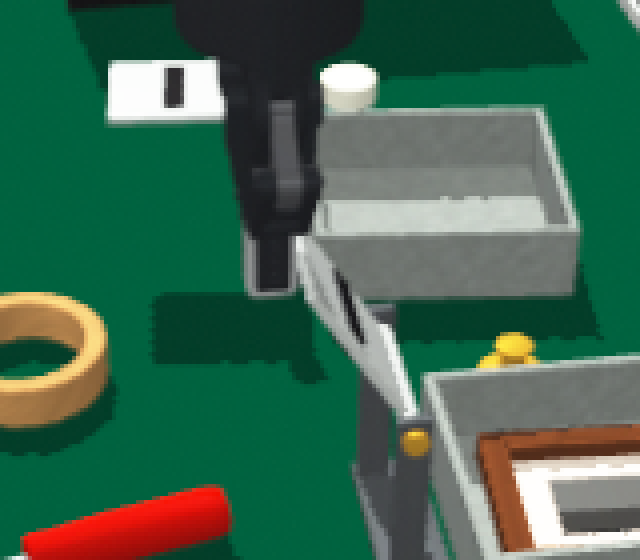

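The flap is at about 60°, resting on the fingertip at about (300,245) in the crop. I'll keep pushing over the top.

Request:
servo_tool(increments=[[[0,-0.6,0,-0.4,0],[0,-1.3,0,-0.8,0],[0,-2.0,0,-1.1,0],[0,-2.7,0,-1.3,0],[0,-3.4,0,-1.4,0]]])

```text
t: 5.6
tool_pos: [0.5701, -0.0103, 0.1886]
tool_rot: [0.065, 3.141, -0.0]
contact_force: [-0.1, -0.5, 0.1]
opening: 0.0001
grip_force: 0.1
```

Request:
servo_tool(increments=[[[0,-0.6,0,0,0],[0,-1.2,0,0,0],[0,-1.7,0,0,0],[0,-2.2,0,0,0],[0,-2.5,0,0,0]]])

```text
t: 6.1
tool_pos: [0.5947, -0.0113, 0.1882]
tool_rot: [-0.065, -3.141, 0.0]
contact_force: [0.5, -0.3, -0.3]
opening: -0.0002
grip_force: 0.0
```

```bash
python3 - <<'E'
from h import *
d=shot('side','s5'); o=ctrl.get_obs(); print(o['tool_pos'],o['contact_force'])
cv2.imwrite('pics/s5c.png',cv2.resize(d['img'][150:290,240:400,::-1],None,fx=4,fy=4,interpolation=3))
E
```

```text
[ 0.59495085 -0.01137067  0.18824624] [-0.35182593 -0.12892754  0.5167386 ]
```

View pics/s5c.png

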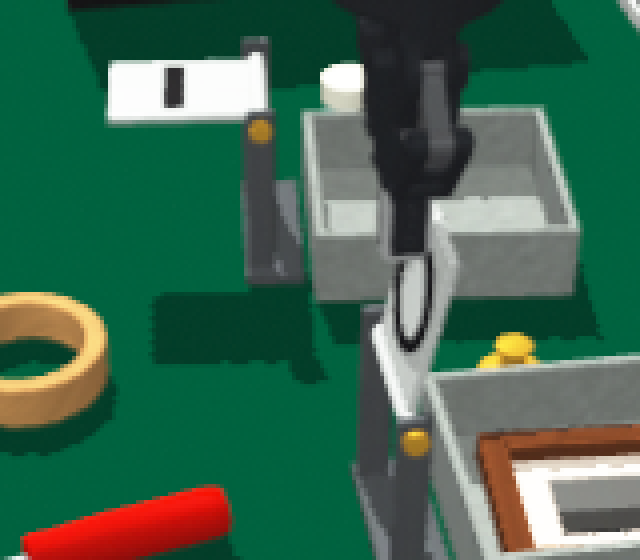

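The flap is just past upright with the ring showing. A little farther, then I'll retreat up and back while it falls.

Request:
servo_tool(increments=[[[0,-0.6,0,0,0],[0,-1.2,0,0,0],[0,-1.8,0,0,0],[0,-2.0,0,0,0],[0,-2.0,0,0,0]]])

```text
t: 6.65
tool_pos: [0.6146, -0.0122, 0.1882]
tool_rot: [-0.065, -3.141, -0.0]
contact_force: [-0.7, 0.3, 0.4]
opening: 0.0001
grip_force: 0.0
```

Request:
servo_tool(increments=[[[0,2,0,-1,0],[0,5,0,-3,0],[0,8,0,-5,0],[0,11,0,-7,0],[0,13,0,-8,0]]])

```text
t: 7.15
tool_pos: [0.4834, -0.0067, 0.2705]
tool_rot: [0.064, 3.138, -0.001]
contact_force: [-0.2, 0.8, 0.6]
opening: 0.0
grip_force: 0.0
```

Request:
servo_tool(increments=[[[0,4,0,0,0],[0,6,0,0,0],[0,6,0,0,0],[0,6,0,0,0],[0,6,0,0,0]]])

```text
t: 7.65
tool_pos: [0.4252, -0.0044, 0.2684]
tool_rot: [0.065, 3.141, -0.0]
contact_force: [-0.4, -0.4, -0.3]
opening: -0.0003
grip_force: 0.0
```

Request:
servo_tool(increments=[[[0,0,0,0,0],[0,0,0,0,0],[0,0,0,0,0],[0,0,0,0,0],[0,0,0,0,0]]])

```text
t: 8.15
tool_pos: [0.4246, -0.0043, 0.2682]
tool_rot: [-0.065, -3.141, -0.0]
contact_force: [0.5, 0.4, 0.1]
opening: -0.0
grip_force: 0.0
```

Request:
servo_tool(increments=[[[0,0,0,0,0],[0,0,0,0,0],[0,0,0,0,0],[0,0,0,0,0],[0,0,0,0,0]]])

```text
t: 8.65
tool_pos: [0.4245, -0.0043, 0.2683]
tool_rot: [0.065, 3.141, -0.0]
contact_force: [-0.4, 0.0, -0.3]
opening: 0.0001
grip_force: 0.0
```

```bash
python3 - <<'E'
from h import *
d=shot('side','s6'); o=ctrl.get_obs(); print(o['t'],o['tool_pos'],o['contact_force'])
E
```

```text
8.7 [ 0.42448183 -0.00432307  0.26831658] [ 0.33218757 -0.28190382 -0.20783598]
```

View pics/s6.png

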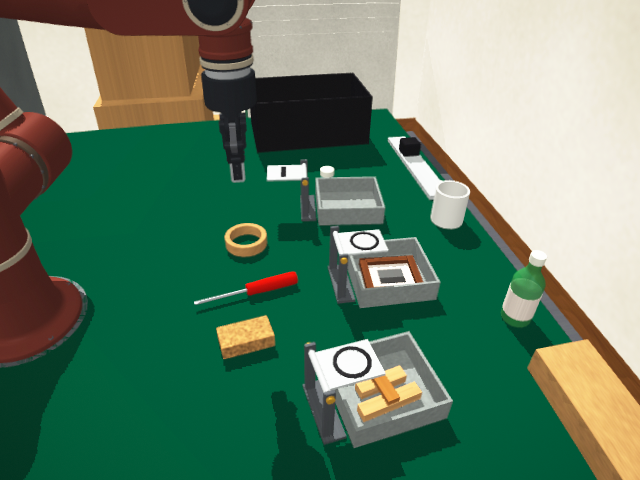

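The picture's flap lies flat over its tray with the ring up at (364,241). The other flaps and loose items are where they were. I'll wait a moment for it to settle, then hand in.

Request:
servo_tool(increments=[[[0,0,0,0,0],[0,0,0,0,0],[0,0,0,0,0],[0,0,0,0,0],[0,0,0,0,0]]])

```text
t: 9.2
tool_pos: [0.4245, -0.0043, 0.2683]
tool_rot: [-0.065, -3.141, 0.0]
contact_force: [0.4, 0.6, 0.4]
opening: -0.0002
grip_force: 0.0
```

```bash
python3 -c "
from station import ctrl
print(ctrl.finish_job())"
```

```text
the job is handed in; nothing more can be done
None
```

The picture tray's flap now lies flat over its tray, ring face up, and the job is handed in at about 9 s; since the tool stays vertical, closed fingertips lifted it by light pressure on its free edge (not from underneath, no pinching), and the last picture shows nothing else moved.

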